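# Stack and close the loudspeaker hardware trays

## Task

Close up this hardware kit: set the blue tray of brass terminals on the grey tray screwed to the plywood board, then put the orange lid on the blue tray, each turned so that its two cut corners lie over the two cut corners below and its skirt drops fully home, flush all round. Set them down without dropping them, keep the blue tray level so nothing spills, and leave the other things on the bench where they are.

Things in the scene. Friction and masses are not known exactly. Their poses are not given: they have to be found in the camera images.
- station: Fixed plywood board 200 x 96 x 12 mm with a grey open tray screwed to it (copper coils inside). Origin: centre of the board's underside, on the table; z up, x along the tray's long side towards its two cut corners. Grey tray outline 160 (x) x 64 mm (y): the two corners at the +x end are cut at 45 degrees, 22 mm off each side, and that end is green; those at -x are square.
- station_seat (a point): Centre of the grey tray's outline at its flat ledge, 46 mm above the table, axes as station. The blue tray's origin belongs here, x along x, its skirt resting on the ledge. Inside the ledge a rim stands 8 mm higher, its outer face 6.5 mm in from the outline at the foot and leaning inwards about 2 mm towards the top as a lead-in.
- station_nose (a point): Point at ledge height in the middle of the grey tray's end with the cut corners, 80 mm from station_seat along x.
- tray: Loose blue open tray, same outline (160 x 64 mm), about 0.28 kg, standing upright; brass terminals inside. Origin: centre of its underside; z up, x towards the green end with the two cut corners. Outer sides upright and 64 mm apart up to a ledge at 34 mm: grip across y. Hollow skirt below: 12 mm deep, 4 mm wall, 2.5 mm play all round on the rim below; end for end it cannot seat.
- tray_nose (a point): Point on the blue tray's underside plane in the middle of its end with the cut corners, 80 mm from its origin along x.
- tray_seat (a point): Centre of the blue tray at ledge height, 34 mm above its origin, axes as tray. The lid's origin belongs here, x along x. A rim as on the grey tray stands 8 mm above the ledge (42 mm above the underside).
- tray_seat_nose (a point): Point at ledge height in the middle of the blue tray's end with the cut corners, 80 mm from tray_seat along x.
- lid: Loose orange lid, same outline (160 x 64 mm), about 0.16 kg, right way up. Origin: centre of its underside; z up, x towards the green end with the two cut corners. Skirt 12 mm deep, 4 mm wall, 2.5 mm play. Flat top 19 mm above the underside; on it a black grip bar 70 mm long (x, middle at x = -10 mm), 18 mm wide (y), its top 47 mm above the underside: pinch it across y.
- lid_nose (a point): Point on the lid's underside plane in the middle of its end with the cut corners, 80 mm from its origin along x.
- woofer: Bystander: round loudspeaker driver, 136 mm across, 70 mm high; origin centre of underside.
- tape: Bystander: yellow roll of tape, 100 mm across, 25 mm high; origin centre of underside.
- glue: Bystander: white glue bottle, 56 mm across, 150 mm high; origin centre of underside.
- driver: Bystander: screwdriver with a green handle; origin under its middle.
- carton: Bystander: cardboard box 120 x 160 x 90 mm; origin centre of underside.
- steel_bar: Bystander: flat aluminium bar 150 x 30 x 10 mm; origin centre of underside.
Not all that is in view belongs to the job. There is more than one size of the tray; the job needs the larger.

How it is judged (in metres and radians):
On the way:
1. the blue tray is seated on the grey tray, cut corners over cut corners, and let go, before the lid is on it (horizontal distance between tray and station_seat below 0.005 m and z of tray in the frame of station_seat between -0.003 and 0.003 m and horizontal distance between tray_nose and station_nose below 0.008 m and angle between tray's own z axis and vertical below 0.05 rad and contact force between the fingers and tray below 0.05 N and not (horizontal distance between lid and tray_seat below 0.005 m and z of lid in the frame of tray_seat between -0.003 and 0.003 m and horizontal distance between lid_nose and tray_seat_nose below 0.008 m and angle between lid's own z axis and vertical below 0.05 rad)), for 0.2 s.
At the end, for the whole second after the job is handed in: The blue tray sits on the grey tray and the lid on the blue tray: each within 5 mm sideways, its cut-corner end within 8 mm of the one below, skirt within 3 mm of the ledge height, within 0.05 rad of level, both at rest (horizontal distance between tray and station_seat below 0.005 m and z of tray in the frame of station_seat between -0.003 and 0.003 m and horizontal distance between tray_nose and station_nose below 0.008 m and angle between each of tray, lid's own z axis and vertical below 0.05 rad and horizontal distance between lid and tray_seat below 0.005 m and z of lid in the frame of tray_seat between -0.003 and 0.003 m and horizontal distance between lid_nose and tray_seat_nose below 0.008 m and linear speed of each of tray, lid below 0.02 m/s); the robot touches nothing.
It fails at once if the tray is dropped or thrown (moving faster than 0.5 m/s out of the fingers) (linear speed of tray above 0.5 m/s and contact force between the fingers and tray below 0.05 N).
It fails at once if the lid is dropped or thrown (moving faster than 0.5 m/s out of the fingers) (linear speed of lid above 0.5 m/s and contact force between the fingers and lid below 0.05 N).
It fails at once if the blue tray is tipped more than 0.5 rad from level (angle between tray's own z axis and vertical above 0.5 rad).
It fails at once if a bystander is moved more than 30 mm (distance of any of woofer, tape, glue, driver, carton, steel_bar from where it was at the start of the episode above 0.03 m).
It also fails if it takes over 61 s, if anything falls off the work surface, if the arm or the gripper's body presses on something with over 40 N, if the wrist force passes 120 N, or if a joint passes its speed limit or range.

## Robot

A 6-joint arm with a two-finger parallel gripper is mounted at the origin on the work surface. World frame = base frame: x ahead of the robot, y to its left, z up, the work surface at z = 0. Lengths are in mm, angles in rad, forces in N, time in s.
With the tool pointing down it reaches from about 325 to 900 mm from the base axis. Payload 6.1 kg.
Tool frame: the origin (TCP) lies on the mounting face of the last link; the fingertips stand 173 mm ahead of it and the grasp point (between the pads) lies 155 mm ahead of it (ctrl.finger_overhang is the x of the fingertips in the tool frame, in mm); x points along the fingers, z is the direction in which the jaws open and shut, and the axes are right-handed (so a half turn about x gives the same grasp; the last joint's range is limited). The gripper opens to 85 mm and grips with 20 to 120 N. Pads are 22 mm wide; open, the fingers measure 114 mm over their backs; the gripper's body (76 mm by 85 mm) begins 54 mm behind the grasp point. The pads swing forward as they close: fully open they stand 13 mm farther back than shut.
Start: joints at [0.986, 0.22, 1.526, -0, 1.395, -0.126], TCP at [276.793, 560.36, 404.7] pointing down, gripper open.
Joint ranges: [-2.98, 2.98], [-0.91, 2.08], [0.09, 2.57], [-1.24, 4.39], [0.2, 2.65], [-2.68, 2.68]. Speed limits (rad/s): [2.57, 2.57, 3.01, 3.14, 3.14, 3.14].

## Interface

Orientations are given as a unit quaternion [w, x, y, z].
In Python, from cell import ctrl, vision gives the robot as it stands.
- The arm moves only by the tool arm_command, never from a script. Its argument "increments" is a list of rows, each an object of numbers: "tx", "ty", "tz": the shift along the tool's x, y, z in cm; "turn": the turn about the tool's x in degrees; "hand": the finger opening in cm, from 0 to 8.54. In form: [{"tx": .., "ty": .., "tz": .., "turn": .., "hand": ..}, ...]. A call has 1 to 20 rows; each row is the pose to reach, as a shift and turn from the pose commanded when the call began, along the tool's axes at that moment; what a row does not reach only later rows make up. A row lasts 1/10 s, in which the tool goes at most 50 mm and 8.59 degrees, less where a joint would pass 70% of its speed; a pose out of reach is approached as far as the arm can. A call with a gripper value outside its range is refused whole. The fingers move at their own pace and stop on an object; "squeeze" is the grip in N (left out, the last holds). Time passes only in rows, so rows that repeat a pose let the fingers close. It gives the time, the measured TCP pose, the force and the opening at its end, in the units of the state.
- ctrl.sense(): the state, without advancing time (a new reading comes with each control period).
- vision.camera(name): name is "scene" or "top" or "wrist"; returns a dict with "img" (420x560x3 uint8, red, green, blue), "depth" (420x560 float32, mm along the optical axis (not along the pixel's ray), 0 where there is no reading), "vertical_fov" (degrees; the focal length in pixels is half the picture's height over the tangent of half this angle, whatever the lens; pixels are square), "cx", "cy" (the principal point, pixels), "D" ([k1, k2, p1, p2, k3] as OpenCV has them; the pictures are not rectified), "rvec" (rotation vector, rad) and "tvec" (3), from world to camera coordinates, as OpenCV has them. Camera axes: x right, y down, z forward; pixel columns grow to the right and rows downward; lengths in mm; the calibration is good to about 2 mm. A picture is of the moment at which its call begins.
- ctrl.finish_job(): hands the job in, once; it reports no verdict.
The state is a dict: "time": time; "q": joint angles; "joint_vel": joint speeds; "joint_torque": joint torques, N m; "position": TCP position; "eef_rot": TCP orientation; "contact_force": force on the tool from outside, world axes, zero at the start; "ft_torque": the same for the moment, N m; "width": finger opening in mm.
Only numpy, scipy, OpenCV 4.12 (cv2) and the standard library are available. Lean on these libraries where they do the work, as an engineer would, in place of code of your own. Each camera call takes 0.05 s, during which the arm holds its last target.

## Working session

There is one attempt and no reset: what is moved stays moved. The work goes in short steps, Python scripts to look and compute and a tool call to move; the robot and the scene stay as the last step left them, time stands still between calls to the robot, and variables do not carry over. Pictures are saved under pics/ and viewed, and the job is handed in when it is done.

Besides the shell and the picture viewer there is one more tool, called after "Call:" as a command line: name --argument value ..., lists and objects as JSON in quotes. arm_command: Moves the arm, as the interface text tells. Its arguments: {"type":"object","properties":{"increments":{"type":"array"},"squeeze":{"type":"number"}},"required":["increments"]}

```bash
mkdir -p pics; ls; cat > h.py <<'E'
import numpy as np, cv2, pickle
from cell import ctrl, vision
def snap(n,tag):
    c=vision.camera(n); pickle.dump(c,open(f'pics/{tag}.pkl','wb'))
    cv2.imwrite(f'pics/{tag}.png',cv2.resize(c['img'][:,:,::-1],(784,588)))
    return c
def load(tag): return pickle.load(open(f'pics/{tag}.pkl','rb'))
def K(c):
    f=c['img'].shape[0]/2/np.tan(np.radians(c['vertical_fov'])/2)
    return np.array([[f,0,c['cx']],[0,f,c['cy']],[0,0,1.]])
def cloud(c):
    h,w=c['depth'].shape
    u,v=np.meshgrid(np.arange(w),np.arange(h))
    p=np.stack([u.ravel(),v.ravel()],1).astype(np.float64)[:,None]
    n=cv2.undistortPoints(p,K(c),np.array(c['D'],float))[:,0]
    d=c['depth'].ravel()[:,None].astype(float)
    X=np.hstack([n*d,d]); R=cv2.Rodrigues(np.array(c['rvec'],float))[0]
    W=(X-np.array(c['tvec'],float).reshape(1,3))@R
    W[d[:,0]==0]=np.nan
    return W.reshape(h,w,3)
E
python3 - <<'E'
from h import *
for n in ('scene','top','wrist'):
    c=snap(n,n+'0'); W=cloud(c); print(n,c['D'],c['vertical_fov'],np.nanmedian(W[...,2]))
s=ctrl.sense(); print(s)
E
```

```text
pics
scene [-0.03001899  0.          0.          0.          0.        ] 55.651999521812975 0.021692417778405387
top [0.02404841 0.         0.         0.         0.        ] 49.78750277942125 -4.550588400063286
wrist [-0.06949613  0.          0.          0.          0.        ] 68.90362516634784 326.06784513203155
{'time': 0.15, 'q': array([ 9.85905291e-01,  2.21059196e-01,  1.52733186e+00, -2.32423203e-06,
        1.39471649e+00, -1.26123586e-01]), 'joint_vel': array([-2.92462422e-03, -7.00099079e-04, -2.97811263e-03,  4.72835609e-06,
       -6.43927717e-05,  1.60442834e-04]), 'joint_torque': array([ 2.28496268e-03, -4.97488117e+01, -3.89901352e+01,  5.99905525e-05,
        7.22458630e-03,  2.13878315e-05]), 'position': array([276.68141293, 560.19586392, 403.85025229]), 'eef_rot': array([ 0.6001053 , -0.37343861,  0.60107835,  0.3729907 ]), 'contact_force': array([-0.80534161,  1.051521  ,  0.84239439]), 'ft_torque': array([-0.00370836,  0.06396093,  0.03305885]), 'width': 85.47910604600477}
```

View pics/scene0.png

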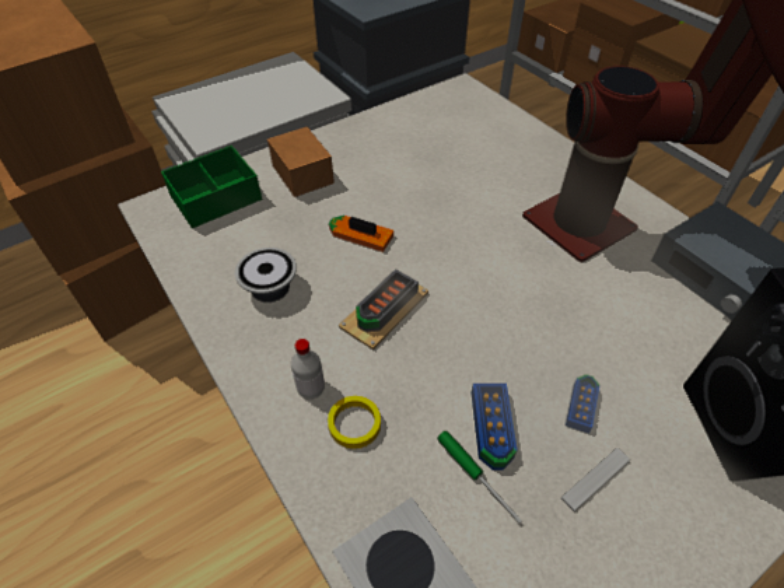

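View pics/top0.png

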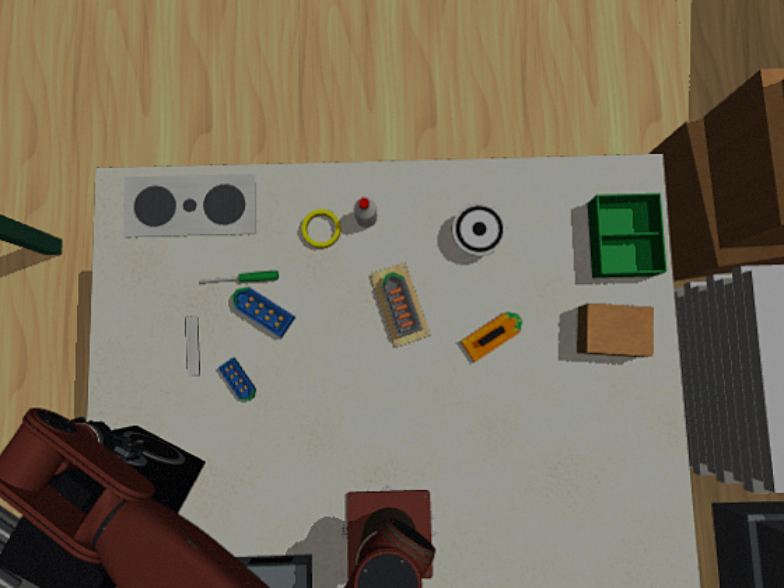

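View pics/wrist0.png

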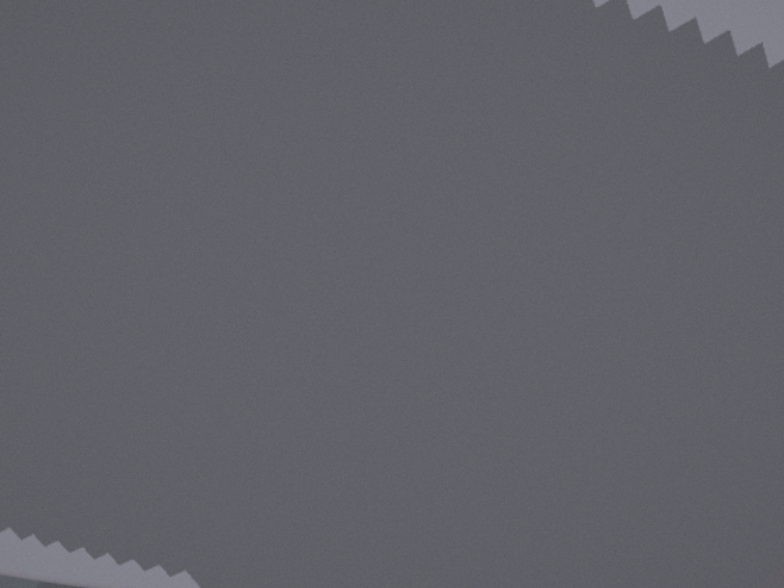

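The scene view and the top view agree. In the top view the big blue tray is at about (262,312) with its green nose at (237,297). The station is at (400,308) with its nose up at (392,280), and the lid is at (490,337) with its nose at (514,321). The small decoy tray is at (237,379). The wrist camera sees only something close, in grey.

Next I'll measure them.

```bash
cat >> h.py <<'E'
def obj(W,img,box,zlo,zhi,col=None):
    # box in world x0,x1,y0,y1
    m=(W[...,2]>zlo)&(W[...,2]<zhi)&(W[...,0]>box[0])&(W[...,0]<box[1])&(W[...,1]>box[2])&(W[...,1]<box[3])
    if col is not None: m&=col(cv2.cvtColor(img,cv2.COLOR_RGB2HSV).astype(int))
    return m
E
python3 - <<'E'
from h import *
for tag in('top0','scene0'):
    c=load(tag);W=cloud(c);s=1/1.4
    pts={'table':(440,430),'tray':(262,312),'trnose':(237,297),'stat':(400,308),'stnose':(392,280),'lid':(490,337),'lidnose':(514,321),'small':(237,379)} if tag=='top0' else {'table':(480,330),'tray':(493,420),'trnose':(497,462),'stat':(390,298),'stnose':(370,320),'lid':(375,240),'lidnose':(337,224)}
    for k,(u,v) in pts.items(): print(tag,k,W[int(v*s),int(u*s)].round(1), cv2.cvtColor(c['img'],cv2.COLOR_RGB2HSV)[int(v*s),int(u*s)])
E
```

```text
top0 table [ 245.1 -133.2    1.2] [ 27  17 153]
top0 tray [554.8 308.2  18.8] [106 220 109]
top0 trnose [592.2 371.9  19.2] [ 78 198  45]
top0 stat [550.5 -39.6  38.7] [ 10 180 152]
top0 stnose [623.9 -23.9  25.9] [120   6  46]
top0 lid [ 473.7 -263.4   48.3] [75 49 21]
top0 lidnose [ 512.7 -329.9   19.3] [ 16 255 163]
top0 small [387.8 373.7   6.8] [106 218 111]
scene0 table [427.3 116.8   1.5] [ 21  27 161]
scene0 tray [553.7 302.7  18.8] [110 153 110]
scene0 trnose [608.  372.9  33. ] [ 66 186  63]
scene0 stat [551.6 -40.9  38.1] [  8 164 165]
scene0 stnose [nan nan nan] [ 65 160  62]
scene0 lid [ 471.  -224.1   20.8] [ 15 255 169]
scene0 lidnose [ 516.7 -326.    18.4] [ 15 240 149]
```

```bash
cat > fit.py <<'E'
from h import *
from scipy.optimize import minimize
poly=np.array([[80,10],[58,32],[-80,32],[-80,-32],[58,-32],[80,-10]],float)
poly[0]=[80,10];poly[5]=[80,-10]
def fitpoly(P,x0,size=1.0):
    # robust: fit outline to hull-ish points via signed distance: maximise points inside w/ minimal outline => area IoU
    g=5
    pts=(P-x0[:2]); cn=np.round(pts*g+600).astype(int)
    ok=((cn>=0)&(cn<1200)).all(1); cn=cn[ok]
    hull=cv2.convexHull(cn.astype(np.int32))
    A=np.zeros((1200,1200),np.uint8); cv2.fillPoly(A,[hull],1)
    def cost(p):
        c,s=np.cos(p[2]),np.sin(p[2]); q=(poly*size)@np.array([[c,s],[-s,c]])+p[:2]-x0[:2]
        B=np.zeros_like(A); cv2.fillPoly(B,[np.round((q*g+600)*16).astype(np.int32)],1,shift=4)
        return float((A^B).sum())/g/g
    best=None
    for d in (0,np.pi):
        r=minimize(cost,[x0[0],x0[1],x0[2]+d],method='Nelder-Mead',options=dict(initial_simplex=[[x0[0],x0[1],x0[2]+d],[x0[0]+5,x0[1],x0[2]+d],[x0[0],x0[1]+5,x0[2]+d],[x0[0],x0[1],x0[2]+d+.08]]))
        if best is None or r.fun<best.fun: best=r
    return best.x,best.fun,A.sum()/g/g
E
python3 - <<'E'
from fit import *
w=load('wrist0');Ww=cloud(w);z=Ww[...,2];print('speaker',[ (np.nanmin(Ww[...,i]),np.nanmax(Ww[...,i])) for i in range(3)])
R=cv2.Rodrigues(np.array(w['rvec'],float))[0];print('wrist cam',-R.T@np.array(w['tvec']).ravel(),R)
m=z>200;print(Ww[m].min(0),Ww[m].max(0))
for tag in('top0','scene0'):
    c=load(tag);W=cloud(c)
    for n,b,zl,zh,x0 in(('tray',(480,670,220,400),14,60,(560,310,np.arctan2(64-20,70))),('stat',(450,680,-110,40),27,65,(550,-40,.2)),('lid',(380,580,-360,-160),10,30,(475,-265,-1.0))):
        m=obj(W,c['img'],b,zl,zh); P=W[m]
        # remove isolated
        x,f,a=fitpoly(P[:,:2],np.array(x0)); 
        print(tag,n,m.sum(),x.round(3),round(f),round(a),'zpct',np.percentile(P[:,2],[2,50,98]).round(1))
E
```

```text
speaker [(np.float64(236.72166613664453), np.float64(250.68032575526394)), (np.float64(505.8609553709315), np.float64(515.8078407599415)), (np.float64(317.23769738304026), np.float64(328.24243864087686))]
wrist cam [209.04871053 594.71362635 372.71585843] [[ 0.44315495  0.89644216 -0.00226852]
 [ 0.85627264 -0.42254544  0.29707323]
 [ 0.26535042 -0.13359194 -0.954852  ]]
[236.72166614 505.86095537 317.23769738] [250.68032576 515.80784076 328.24243864]
top0 tray 841 [580.748 309.904   0.726] 8780 18595 zpct [14.5 27.  43.5]
top0 stat 645 [ 5.62436e+02 -4.01090e+01  3.09000e-01] 117 9703 zpct [27.5 41.9 55.3]
top0 lid 656 [ 477.424 -277.253   -1.042] 2896 12590 zpct [10.9 17.5 25.3]
scene0 tray 1868 [582.325 305.741   0.753] 8878 18689 zpct [14.6 26.  43.2]
scene0 stat 974 [ 5.6477e+02 -4.0815e+01  3.1400e-01] 397 10128 zpct [27.7 42.2 55.3]
scene0 lid 534 [ 482.291 -276.326   -1.025] 636 10341 zpct [10.6 19.6 27.1]
```

```bash
python3 - <<'E'
from h import *
c=load('top0');W=cloud(c)
for v in range(400,580,15): print(v,[tuple(W[int(v/1.4),int(u/1.4)].round(0)) for u in (30,90,130,170,200,230)])
w=load('wrist0');d=w['depth'];print((d>0).mean(),np.percentile(d[d>0],[0,50,100]))
c=load('scene0');W=cloud(c)
for u,v in((760,330),(730,400),(770,450),(640,240),(720,280),(705,370)): print(u,v,W[int(v/1.4),int(u/1.4)].round(0))
i=load('top0')['img'][260:420,0:200,::-1];cv2.imwrite('pics/crop1.png',cv2.resize(i,(750,600)))
E
```

```text
400 [(np.float64(334.0), np.float64(1321.0), np.float64(-767.0)), (np.float64(346.0), np.float64(744.0), np.float64(-6.0)), (np.float64(344.0), np.float64(643.0), np.float64(1.0)), (np.float64(340.0), np.float64(544.0), np.float64(-4.0)), (np.float64(338.0), np.float64(468.0), np.float64(4.0)), (np.float64(336.0), np.float64(391.0), np.float64(6.0))]
415 [(np.float64(341.0), np.float64(550.0), np.float64(600.0)), (np.float64(309.0), np.float64(737.0), np.float64(4.0)), (np.float64(306.0), np.float64(643.0), np.float64(0.0)), (np.float64(302.0), np.float64(542.0), np.float64(-1.0)), (np.float64(300.0), np.float64(469.0), np.float64(-1.0)), (np.float64(298.0), np.float64(391.0), np.float64(6.0))]
430 [(np.float64(318.0), np.float64(547.0), np.float64(603.0)), (np.float64(303.0), np.float64(533.0), np.float64(436.0)), (np.float64(273.0), np.float64(611.0), np.float64(75.0)), (np.float64(265.0), np.float64(542.0), np.float64(-1.0)), (np.float64(262.0), np.float64(470.0), np.float64(-6.0)), (np.float64(260.0), np.float64(392.0), np.float64(1.0))]
445 [(np.float64(297.0), np.float64(544.0)
[... 2666 characters left out ...]
float64(680.0)), (np.float64(148.0), np.float64(262.0), np.float64(671.0)), (np.float64(-25.0), np.float64(390.0), np.float64(-4.0))]
565 [(np.float64(49.0), np.float64(679.0), np.float64(343.0)), (np.float64(43.0), np.float64(569.0), np.float64(336.0)), (np.float64(131.0), np.float64(360.0), np.float64(671.0)), (np.float64(133.0), np.float64(298.0), np.float64(686.0)), (np.float64(135.0), np.float64(254.0), np.float64(697.0)), (np.float64(123.0), np.float64(220.0), np.float64(661.0))]
0.0012372448979591838 [61.06088638 63.73317719 75.63479614]
760 330 [257. 502. 295.]
730 400 [239. 534. 117.]
770 450 [279. 628. 132.]
640 240 [-74. 132.   5.]
720 280 [-37. 345.  75.]
705 370 [194. 467.  84.]
```

View pics/crop1.png

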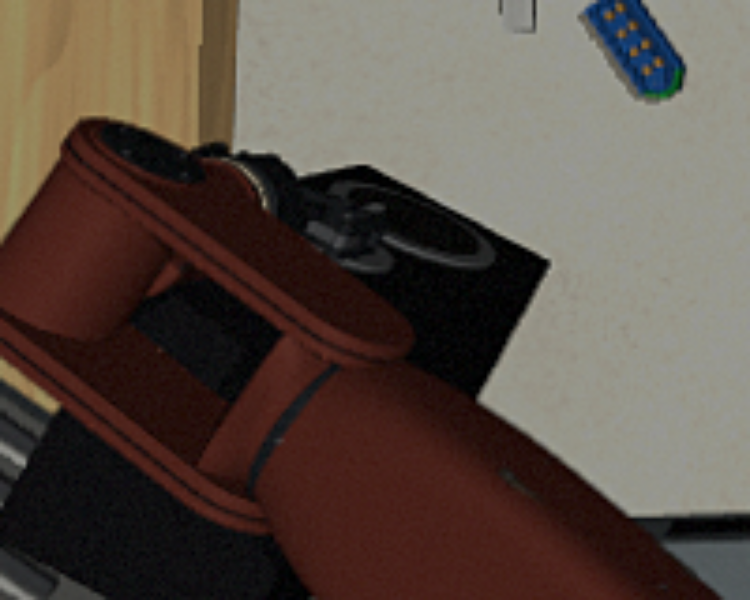

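```bash
cat >> fit.py <<'E'
def comp(W,img,seed,zlo,zhi,col=None,k=3):
    m=((W[...,2]>zlo)&(W[...,2]<zhi)&(np.hypot(W[...,0]-seed[0],W[...,1]-seed[1])<110)).astype(np.uint8)
    if col: m&=col(cv2.cvtColor(img,cv2.COLOR_RGB2HSV).astype(int)).astype(np.uint8)
    n,l,s,_=cv2.connectedComponentsWithStats(m)
    return l==1+np.argmax(s[1:,4])
sat=lambda h:(h[...,1]>90)
E
python3 - <<'E'
from fit import *
for tag in('top0','scene0'):
    c=load(tag);W=cloud(c)
    for n,zl,zh,x0 in(('tray',27,60,(555,308,.9)),('tray',33,60,(555,308,.9)),('stat',38,65,(560,-40,.3)),('lid',12,30,(475,-265,-1.0))):
        m=comp(W,c['img'],x0,zl,zh); P=W[m]
        x,f,a=fitpoly(P[:,:2],np.array(x0)); 
        print(tag,n,m.sum(),x.round(3),round(f),round(a),'zpct',np.percentile(P[:,2],[2,50,98]).round(1))
from scipy.spatial.transform import Rotation as Ro
q=ctrl.sense()['eef_rot'];print(Ro.from_quat(q,scalar_first=True).as_matrix().round(3))
E
```

```text
top0 tray 356 [557.656 310.46    0.952] 259 9929 zpct [28.3 34.7 46.4]
top0 tray 211 [557.115 310.298   0.962] 397 9520 zpct [33.2 37.5 46.8]
top0 stat 349 [ 5.6243e+02 -4.0254e+01  3.0900e-01] 194 9593 zpct [38.8 46.8 56.3]
top0 lid 617 [ 478.72  -274.923   -1.024] 201 9583 zpct [12.4 17.7 25.3]
scene0 tray 721 [559.228 309.802   0.978] 176 9856 zpct [28.1 35.5 44.3]
scene0 tray 581 [559.426 310.201   0.979] 190 9711 zpct [33.2 36.4 44.4]
scene0 stat 647 [ 5.64809e+02 -4.08000e+01  3.05000e-01] 389 10102 zpct [38.3 46.5 55.7]
scene0 lid 509 [ 482.518 -276.341   -1.032] 639 10323 zpct [13.3 19.8 27.2]
[[-0.001 -0.897  0.443]
 [-0.001  0.443  0.897]
 [-1.     0.    -0.002]]
```

Call:
arm_command --increments '[{"ty": -5,"tz": -1.4,"turn": 0},{"ty": -10,"tz": -2.8,"turn": 0},{"ty": -15,"tz": -4.1,"turn": 8},{"ty": -20,"tz": -5.5,"turn": 16},{"ty": -25,"tz": -6.9,"turn": 24},{"ty": -30,"tz": -8.3,"turn": 32},{"ty": -34,"tz": -9.4,"turn": 40},{"ty": -36.3,"tz": -10,"turn": 48},{"ty": -36.3,"tz": -10,"turn": 56},{"ty": -36.3,"tz": -10,"turn": 64},{"ty": -36.3,"tz": -10,"turn": 72},{"ty": -36.3,"tz": -10,"turn": 80},{"ty": -36.3,"tz": -10,"turn": 88},{"ty": -36.3,"tz": -10,"turn": 95},{"ty": -36.3,"tz": -10,"turn": 98.4},{"ty": -36.3,"tz": -10,"turn": 98.4}]'

```text
invalid input
```

```bash
cat >> fit.py <<'E'
from scipy.spatial.transform import Rotation as Ro
def st():
    s=ctrl.sense(); R=Ro.from_quat(s['eef_rot'],scalar_first=True).as_matrix()
    print('t',round(s['time'],2),'pos',s['position'].round(1),'q',s['q'].round(2),'F',s['contact_force'].round(1),'M',s['ft_torque'].round(2),'w',round(s['width'],1),'zyaw',round(float(np.arctan2(R[1,2],R[0,2])),4),'tilt',R[:,0].round(3))
    return s,R
E
python3 - <<'E'
from fit import *
s,R=st()
c=snap('wrist','w1');W=cloud(c)
snap('top','top1')
for zl in (22,29):
    m=comp(W,c['img'],(558,310),zl,50);P=W[m];print(m.sum(),[v if not isinstance(v,np.ndarray) else v.round(3) for v in fitpoly(P[:,:2],np.array((558,310,.965)))],np.percentile(P[:,2],[2,50,98]))
print(np.nanmedian(W[...,2]))
E
```

```text
t 0.15 pos [276.7 560.2 403.9] q [ 0.99  0.22  1.53 -0.    1.39 -0.13] F [-0.8  1.1  0.8] M [-0.    0.06  0.03] w 85.5 zyaw 1.112 tilt [-0.001 -0.001 -1.   ]Traceback (most recent call last):
  File "<stdin>", line 6, in <module>
  File "fit.py", line 25, in comp
    return l==1+np.argmax(s[1:,4])
                ~~~~~~~~~^^^^^^^^^
    return _wrapfunc(a, 'argmax', axis=axis, out=out, **kwds)
    return bound(*args, **kwds)
ValueError: attempt to get argmax of an empty sequence
```

View pics/w1.png

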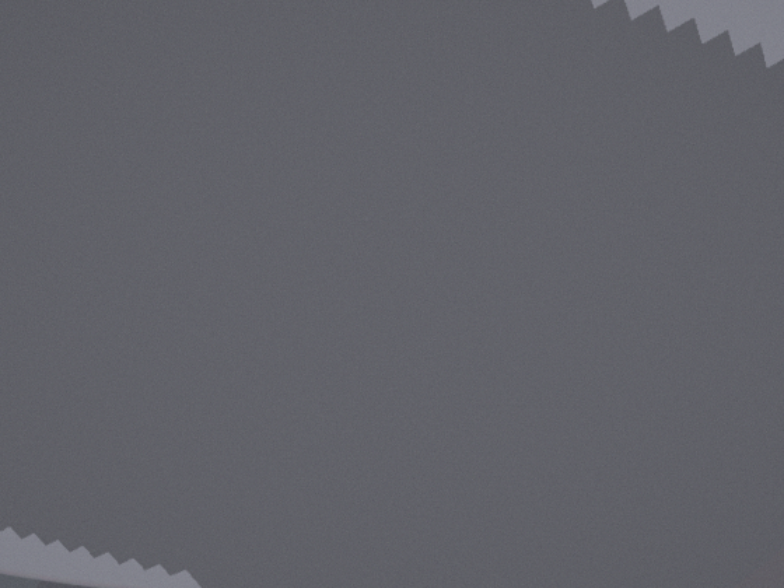

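The call was refused, probably because every row needs all five keys. The picture is unchanged, still the speaker top close up.

Call:
arm_command --increments '[{"tx": 0,"ty": -5,"tz": -1.4,"turn": 0,"hand": 8.5},{"tx": 0,"ty": -10,"tz": -2.8,"turn": 0,"hand": 8.5},{"tx": 0,"ty": -15,"tz": -4.1,"turn": 8,"hand": 8.5},{"tx": 0,"ty": -20,"tz": -5.5,"turn": 16,"hand": 8.5},{"tx": 0,"ty": -25,"tz": -6.9,"turn": 24,"hand": 8.5},{"tx": 0,"ty": -30,"tz": -8.3,"turn": 32,"hand": 8.5},{"tx": 0,"ty": -34,"tz": -9.4,"turn": 40,"hand": 8.5},{"tx": 0,"ty": -36.3,"tz": -10,"turn": 48,"hand": 8.5},{"tx": 0,"ty": -36.3,"tz": -10,"turn": 56,"hand": 8.5},{"tx": 0,"ty": -36.3,"tz": -10,"turn": 64,"hand": 8.5},{"tx": 0,"ty": -36.3,"tz": -10,"turn": 72,"hand": 8.5},{"tx": 0,"ty": -36.3,"tz": -10,"turn": 80,"hand": 8.5},{"tx": 0,"ty": -36.3,"tz": -10,"turn": 88,"hand": 8.5},{"tx": 0,"ty": -36.3,"tz": -10,"turn": 95,"hand": 8.5},{"tx": 0,"ty": -36.3,"tz": -10,"turn": 98.4,"hand": 8.5},{"tx": 0,"ty": -36.3,"tz": -10,"turn": 98.4,"hand": 8.5}]' --squeeze 40

```text
time: 1.85
position: [557.9, 309.9, 404.5]
eef_rot: [0.675, 0.211, 0.675, -0.211]
contact_force: [-0.2, -0.5, -0.6]
width: 85.0
```

```bash
python3 - <<'E'
from fit import *
s,R=st()
c=snap('wrist','w2');W=cloud(c)
snap('top','top2')
print(np.nanmedian(W[...,2]))
for zl in (22,29):
    m=comp(W,c['img'],(558,310),zl,50);P=W[m];print(m.sum(),[v if not isinstance(v,np.ndarray) else v.round(3) for v in fitpoly(P[:,:2],np.array((558,310,.965)))],np.percentile(P[:,2],[2,50,98]))
# green driver points in tray frame
t=np.array([558,310]);a=.965
img=cv2.cvtColor(c['img'],cv2.COLOR_RGB2HSV).astype(int)
E
```

```text
t 1.85 pos [557.9 309.9 404.5] q [ 0.38  0.25  1.49 -0.    1.4   0.99] F [-0.2 -0.5 -0.6] M [ 0.04 -0.04 -0.01] w 85.0 zyaw -0.6058 tilt [-0. -0. -1.]
0.31081454587492974
3381 [array([559.382, 310.577,   0.974]), np.float64(47.64), np.float64(9812.36)] [28.62975446 34.45035481 42.33775049]
3307 [array([559.382, 310.577,   0.974]), np.float64(47.64), np.float64(9812.36)] [32.39778754 34.49971622 42.33844494]
```

View pics/w2.png

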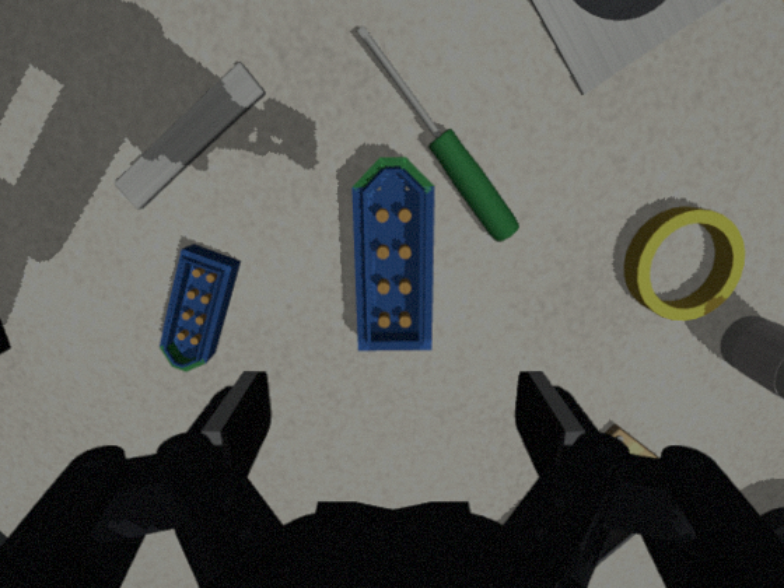

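The wrist view shows the big tray at (395,265) with its nose up at (395,165), clear of the screwdriver, whose handle ends at (505,235). The fit is (559.4, 310.6), yaw 0.974, with the ledge at 34.5 mm against 34 expected. I'll grasp it now.

Call:
arm_command --increments '[{"tx": 4,"ty": -0.25,"tz": 0.09,"turn": -0.5,"hand": 8.5},{"tx": 8,"ty": -0.25,"tz": 0.09,"turn": -0.5,"hand": 8.5},{"tx": 12,"ty": -0.25,"tz": 0.09,"turn": -0.5,"hand": 8.5},{"tx": 16,"ty": -0.25,"tz": 0.09,"turn": -0.5,"hand": 8.5},{"tx": 19,"ty": -0.25,"tz": 0.09,"turn": -0.5,"hand": 8.5},{"tx": 21,"ty": -0.25,"tz": 0.09,"turn": -0.5,"hand": 8.5},{"tx": 22,"ty": -0.25,"tz": 0.09,"turn": -0.5,"hand": 8.5},{"tx": 22.5,"ty": -0.25,"tz": 0.09,"turn": -0.5,"hand": 8.5},{"tx": 22.5,"ty": -0.25,"tz": 0.09,"turn": -0.5,"hand": 8.5},{"tx": 22.5,"ty": -0.25,"tz": 0.09,"turn": -0.5,"hand": 7.5},{"tx": 22.5,"ty": -0.25,"tz": 0.09,"turn": -0.5,"hand": 6.8},{"tx": 22.5,"ty": -0.25,"tz": 0.09,"turn": -0.5,"hand": 6.5},{"tx": 22.5,"ty": -0.25,"tz": 0.09,"turn": -0.5,"hand": 6.0},{"tx": 22.5,"ty": -0.25,"tz": 0.09,"turn": -0.5,"hand": 6.0},{"tx": 22.5,"ty": -0.25,"tz": 0.09,"turn": -0.5,"hand": 5.5},{"tx": 22.5,"ty": -0.25,"tz": 0.09,"turn": -0.5,"hand": 5.5}]' --squeeze 45

```text
time: 3.55
position: [557.8, 307.7, 181.1]
eef_rot: [0.676, 0.208, 0.675, -0.207]
contact_force: [-1.1, 0.0, 5.6]
width: 63.3
```

```bash
python3 - <<'E'
from fit import *
s,R=st()
E
```

```text
t 3.55 pos [557.8 307.7 181.1] q [0.38 0.49 1.63 0.   1.01 0.98] F [-1.1  0.   5.6] M [0.05 0.38 0.02] w 63.3 zyaw -0.5966 tilt [ 0.002  0.001 -1.   ]
```

Gripped: the width is 63.3. Lifting now, then I'll check the tray in the hand.

Call:
arm_command --increments '[{"tx": -0.5,"ty": 0,"tz": 0,"turn": 0,"hand": 5.5},{"tx": -1.5,"ty": 0,"tz": 0,"turn": 0,"hand": 5.5},{"tx": -3,"ty": 0,"tz": 0,"turn": 0,"hand": 5.5},{"tx": -6,"ty": 0,"tz": 0,"turn": 0,"hand": 5.5},{"tx": -9,"ty": 0,"tz": 0,"turn": 0,"hand": 5.5},{"tx": -12,"ty": 0,"tz": 0,"turn": 0,"hand": 5.5},{"tx": -14,"ty": 0,"tz": 0,"turn": 0,"hand": 5.5},{"tx": -15,"ty": 0,"tz": 0,"turn": 0,"hand": 5.5},{"tx": -15,"ty": 0,"tz": 0,"turn": 0,"hand": 5.5}]'

```text
time: 4.45
position: [557.8, 307.6, 332.2]
eef_rot: [0.677, 0.209, 0.675, -0.207]
contact_force: [0.7, -0.1, -3.3]
width: 62.7
```

```bash
python3 - <<'E'
from fit import *
s,R=st()
c=snap('wrist','w3');snap('scene','scene3')
E
```

```text
t 4.45 pos [557.8 307.6 332.2] q [ 0.38  0.3   1.56 -0.    1.27  0.98] F [ 0.7 -0.1 -3.3] M [ 0.    0.03 -0.01] w 62.7 zyaw -0.5967 tilt [ 0.004  0.001 -1.   ]
```

View pics/w3.png

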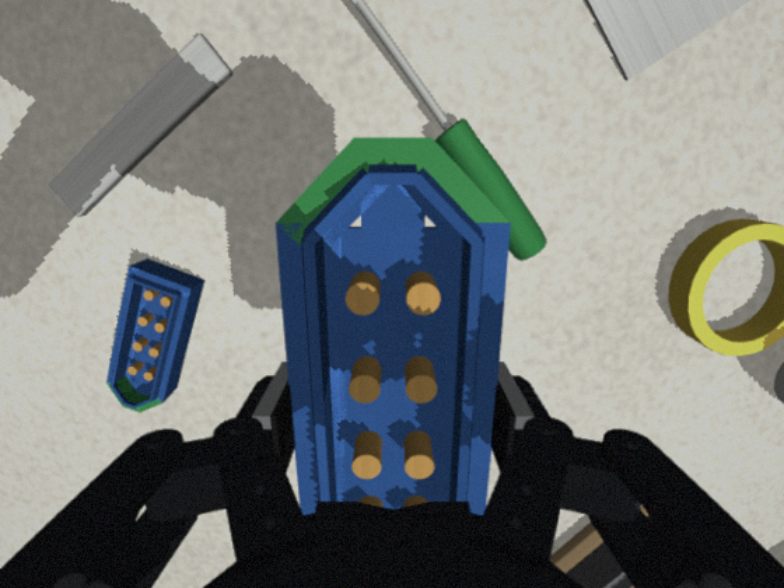

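View pics/scene3.png

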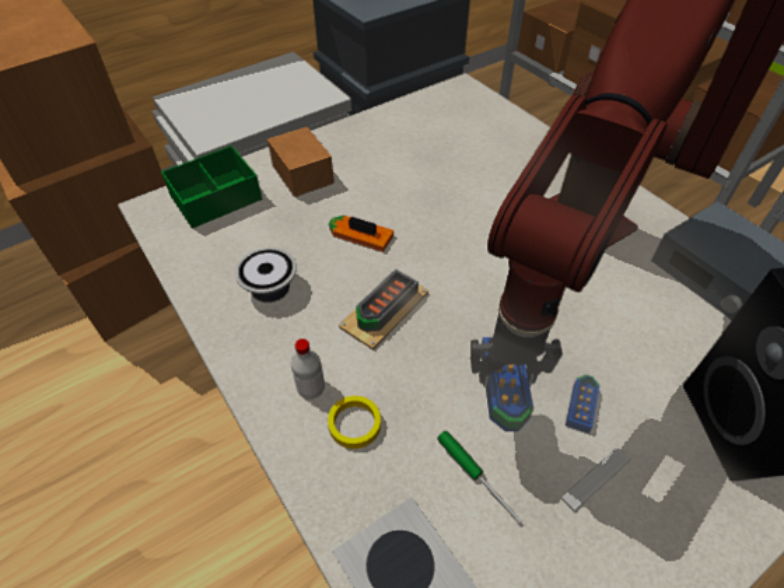

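The tray is held level: both views show it square between the pads, nose at (390,145) in the wrist view. Now I'll measure how it sits in the hand.

```bash
cat >> fit.py <<'E'
def inhand(c,s,R,ledge_z,org,yaw):
    """points at ledge in predicted object frame"""
    W=cloud(c).reshape(-1,3);W=W[~np.isnan(W[:,0])]
    d=W-np.array([org[0],org[1],0]);ca,sa=np.cos(yaw),np.sin(yaw)
    Q=np.stack([d[:,0]*ca+d[:,1]*sa,-d[:,0]*sa+d[:,1]*ca,d[:,2]-ledge_z],1)
    return Q
E
python3 - <<'E'
from fit import *
s,R=st();c=load('w3')
yaw=s_yaw=float(np.arctan2(R[1,2],R[0,2]))+np.pi/2
p=s['position'];org=p[:2]+4*np.array([np.cos(yaw),np.sin(yaw)])
Q=inhand(c,s,R,0,org,yaw)
m=(np.abs(Q[:,0])<95)&(np.abs(Q[:,1])<45)&(Q[:,2]>178)&(Q[:,2]<191);L=Q[m]
print('range',L.min(0),L.max(0),m.sum())
# plane fit on ledge band
b=L[(np.abs(L[:,1])>27)&(np.abs(L[:,1])<31)&(L[:,0]>10)]
A=np.c_[b[:,:2],np.ones(len(b))];k,*_=np.linalg.lstsq(A,b[:,2],rcond=None);print('ledge plane',k)
for x in range(5,60,6):
    t=L[np.abs(L[:,0]-x)<3]; print(x,np.percentile(t[:,1],[.5,99.5]).round(1),len(t))
n=L[np.abs(L[:,1])<8]
for y in (-8,-4,0,4,8):
    t=L[np.abs(L[:,1]-y)<2];print('nose',y,np.percentile(t[:,0],99.5).round(1))
E
```

```text
t 4.55 pos [556.9 307.2 328.9] q [ 0.38  0.31  1.57 -0.    1.27  0.98] F [-0.1 -0.  -4.1] M [ 0.01 -0.03 -0.02] w 63.3 zyaw -0.5967 tilt [-0.001 -0.    -1.   ]
range [-41.95561058 -44.93675487 178.01246622] [ 80.68965769  44.62626335 190.99870329] 15238
ledge plane [ 4.26115807e-03 -2.23382001e-03  1.84791119e+02]
5 [-44.7  44.3] 1324
11 [-38.6  37.2] 1183
17 [-32.4  31.4] 475
23 [-32.5  31.4] 497
29 [-32.3  31.3] 578
35 [-32.3  31.4] 1174
41 [-32.3  31.4] 819
47 [-32.4  31.4] 600
53 [-32.5  31.4] 597
59 [-32.2  31.2] 894
nose -8 80.6
nose -4 80.6
nose 0 80.7
nose 4 80.6
nose 8 80.6
```

The tray sits in the hand within 0.6 mm of nominal, and it is level. Next I'll move so the station shows beside the held tray, turned to its final heading, and measure it.

Call:
arm_command --increments '[{"tx": -1.5,"ty": -0.7,"tz": 0.5,"turn": 2,"hand": 5.5},{"tx": -3,"ty": -2,"tz": 1.3,"turn": 5,"hand": 5.5},{"tx": -5,"ty": -4,"tz": 2.5,"turn": 9,"hand": 5.5},{"tx": -7,"ty": -6,"tz": 3.8,"turn": 14,"hand": 5.5},{"tx": -9,"ty": -8,"tz": 5,"turn": 19,"hand": 5.5},{"tx": -11,"ty": -10,"tz": 6.3,"turn": 24,"hand": 5.5},{"tx": -12,"ty": -12,"tz": 7.5,"turn": 29,"hand": 5.5},{"tx": -12,"ty": -13.5,"tz": 8.4,"turn": 33,"hand": 5.5},{"tx": -12,"ty": -14.5,"tz": 9,"turn": 36,"hand": 5.5},{"tx": -12,"ty": -15,"tz": 9.4,"turn": 38.2,"hand": 5.5},{"tx": -12,"ty": -15,"tz": 9.4,"turn": 38.2,"hand": 5.5},{"tx": -12,"ty": -15,"tz": 9.4,"turn": 38.2,"hand": 5.5},{"tx": -12,"ty": -15,"tz": 9.4,"turn": 38.2,"hand": 5.5}]'

```text
time: 5.85
position: [550.7, 131.0, 449.5]
eef_rot: [0.571, 0.417, 0.571, -0.417]
contact_force: [-0.3, -0.0, -2.9]
width: 63.1
```

```bash
python3 - <<'E'
from fit import *
s,R=st()
c=snap('wrist','w4');W=cloud(c)
for zl,zh in((43,60),(38,60)):
    m=comp(W,c['img'],(563,-40),zl,zh);P=W[m];print(m.sum(),[v if not isinstance(v,np.ndarray) else v.round(4) for v in fitpoly(P[:,:2],np.array((563,-40,.307)))],np.percentile(P[:,2],[2,25,50,98]))
s,R=st()
E
```

```text
t 5.85 pos [550.7 131.  449.5] q [0.09 0.05 1.63 0.   1.46 1.36] F [-0.3 -0.  -2.9] M [ 0.06 -0.03  0.03] w 63.1 zyaw -1.2623 tilt [-0.001  0.    -1.   ]
2795 [array([ 5.647819e+02, -4.105110e+01,  3.108000e-01]), np.float64(182.48), np.float64(9951.92)] [43.68023936 45.63213404 46.6483507  54.23274226]
3795 [array([ 5.646207e+02, -4.103400e+01,  3.103000e-01]), np.float64(199.64000000000001), np.float64(9972.48)] [38.30610482 42.20210249 45.92901061 54.09336497]
t 5.9 pos [550.7 131.1 449.5] q [0.09 0.05 1.63 0.   1.46 1.36] F [ 0.1 -0.6 -3.5] M [ 0.03 -0.01  0.01] w 63.4 zyaw -1.2622 tilt [-0.  0. -1.]
```

View pics/w4.png

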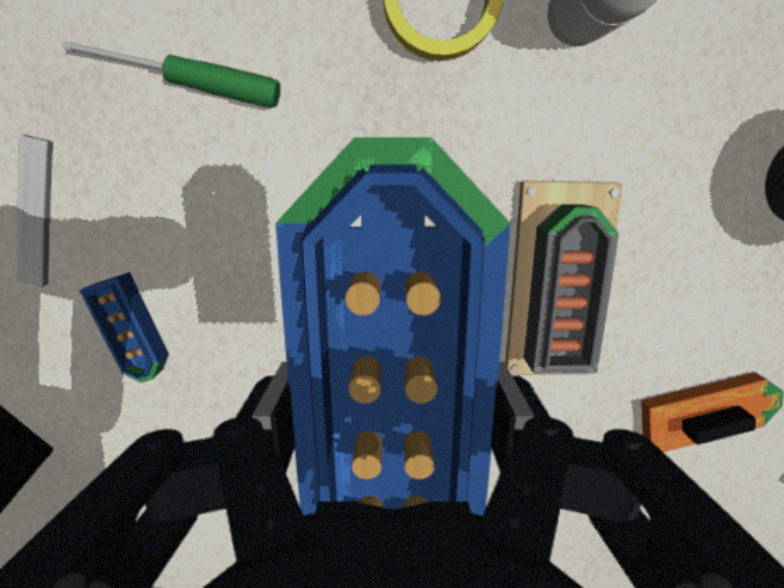

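The station is fully visible at right, around (578,290), nose up. Fit: (564.7, -41.0), yaw 0.3105, ledge near 46 as given. I'll take the tray's offset from the same picture.

```bash
python3 - <<'E'
from fit import *
s,R=st();c=load('w4')
yaw=float(np.arctan2(R[1,2],R[0,2]))+np.pi/2
p=s['position'];org=p[:2]
Q=inhand(c,s,R,0,org,yaw)
m=(np.abs(Q[:,0])<105)&(np.abs(Q[:,1])<45)&(Q[:,2]>p[2]-160)&(Q[:,2]<p[2]-130);L=Q[m]
b=L[(np.abs(L[:,1])>27)&(np.abs(L[:,1])<31)&(L[:,0]>15)&(L[:,0]<58)]
A=np.c_[b[:,:2],np.ones(len(b))];k,*_=np.linalg.lstsq(A,b[:,2],rcond=None);print('ledge plane',k, p[2]-k[2])
lo=[];hi=[];xs=range(20,60,6)
for x in xs:
    t=L[np.abs(L[:,0]-x)<3]; a,bb=np.percentile(t[:,1],[.5,99.5]);lo.append(a);hi.append(bb)
print(np.polyfit(xs,lo,1),np.polyfit(xs,hi,1),np.round(lo,1),np.round(hi,1))
nx=np.mean([np.percentile(L[np.abs(L[:,1]-y)<2][:,0],99.5) for y in(-6,-2,2,6)]);print('nose',nx)
ox,oy=nx-80,(np.mean(lo)+np.mean(hi))/2
print('tray origin in tool-aligned frame',ox,oy)
syaw=.3105;S=np.array([564.7,-41.05])
tcp=S-np.array([ox*np.cos(syaw)-oy*np.sin(syaw),ox*np.sin(syaw)+oy*np.cos(syaw)])
d=tcp-p[:2];print('tcp target',tcp,'turn deg',-np.degrees(syaw-yaw),'ty,tz cm',d@R[:2,1]/10,d@R[:2,2]/10)
E
```

```text
t 5.9 pos [550.7 131.1 449.5] q [0.09 0.05 1.63 0.   1.46 1.36] F [ 0.1 -0.6 -3.5] M [ 0.03 -0.01  0.01] w 63.4 zyaw -1.2622 tilt [-0.  0. -1.]
ledge plane [8.10845406e-04 4.41145178e-04 3.02045494e+02] 147.45921146342937
[ 7.29624638e-04 -3.09966228e+01] [1.56775498e-03 3.26412786e+01] [-31.  -31.  -30.9 -30.9 -31.  -30.9 -31. ] [32.7 32.7 32.7 32.6 32.7 32.7 32.8]
nose 82.95593092614389
tray origin in tool-aligned frame 2.9559309261438926 0.8659781054724895
tcp target [562.15000538 -42.77770749] turn deg -0.10907578291287232 ty,tz cm -4.1900835564594505 16.911304587009383
```

Call:
arm_command --increments '[{"tx": 0,"ty": -0.5,"tz": 1.5,"turn": -0.1,"hand": 5.5},{"tx": 0,"ty": -1,"tz": 4,"turn": -0.1,"hand": 5.5},{"tx": 0,"ty": -1.7,"tz": 7,"turn": -0.1,"hand": 5.5},{"tx": 0,"ty": -2.5,"tz": 10,"turn": -0.1,"hand": 5.5},{"tx": 1,"ty": -3.3,"tz": 13,"turn": -0.1,"hand": 5.5},{"tx": 3,"ty": -3.9,"tz": 15.5,"turn": -0.1,"hand": 5.5},{"tx": 6,"ty": -4.19,"tz": 16.88,"turn": -0.1,"hand": 5.5},{"tx": 9,"ty": -4.19,"tz": 16.88,"turn": -0.1,"hand": 5.5},{"tx": 12,"ty": -4.19,"tz": 16.88,"turn": -0.1,"hand": 5.5},{"tx": 15,"ty": -4.19,"tz": 16.88,"turn": -0.1,"hand": 5.5},{"tx": 17.5,"ty": -4.19,"tz": 16.88,"turn": -0.1,"hand": 5.5},{"tx": 19,"ty": -4.19,"tz": 16.88,"turn": -0.1,"hand": 5.5},{"tx": 20,"ty": -4.19,"tz": 16.88,"turn": -0.1,"hand": 5.5},{"tx": 20.4,"ty": -4.19,"tz": 16.88,"turn": -0.1,"hand": 5.5},{"tx": 20.4,"ty": -4.19,"tz": 16.88,"turn": -0.1,"hand": 5.5},{"tx": 20.4,"ty": -4.19,"tz": 16.88,"turn": -0.1,"hand": 5.5}]'

```text
time: 7.5
position: [562.5, -43.2, 247.0]
eef_rot: [0.572, 0.417, 0.57, -0.417]
contact_force: [0.5, -0.5, -2.4]
width: 63.1
```

```bash
python3 - <<'E'
from fit import *
s,R=st()
c=snap('scene','scene5');c2=snap('top','top5')
i=c['img'][150:290,200:360,::-1];cv2.imwrite('pics/crop5.png',cv2.resize(i,(686,600),interpolation=cv2.INTER_CUBIC))
E
```

```text
t 7.5 pos [562.5 -43.2 247. ] q [-0.22  0.24  1.82 -0.    1.08  1.05] F [ 0.5 -0.5 -2.4] M [-0.   -0.03  0.02] w 63.1 zyaw -1.2615 tilt [ 0.002 -0.    -1.   ]
```

View pics/crop5.png

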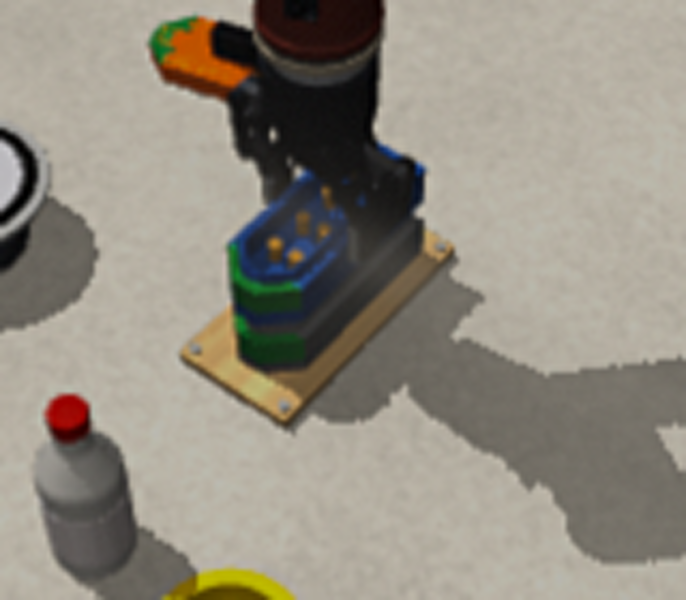

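The crop shows the blue tray at (290,260) directly over the grey one, green nose over green nose at (270,330). I'll lower it slowly.

Call:
arm_command --increments '[{"tx": 0,"ty": 0,"tz": 0,"turn": 0,"hand": 5.5},{"tx": 0.3,"ty": 0,"tz": 0,"turn": 0,"hand": 5.5},{"tx": 0.5,"ty": 0,"tz": 0,"turn": 0,"hand": 5.5},{"tx": 0.7,"ty": 0,"tz": 0,"turn": 0,"hand": 5.5},{"tx": 0.9,"ty": 0,"tz": 0,"turn": 0,"hand": 5.5},{"tx": 1.1,"ty": 0,"tz": 0,"turn": 0,"hand": 5.5},{"tx": 1.3,"ty": 0,"tz": 0,"turn": 0,"hand": 5.5},{"tx": 1.4,"ty": 0,"tz": 0,"turn": 0,"hand": 5.5},{"tx": 1.4,"ty": 0,"tz": 0,"turn": 0,"hand": 5.5},{"tx": 1.4,"ty": 0,"tz": 0,"turn": 0,"hand": 5.5}]'

```text
time: 8.6
position: [561.9, -43.1, 231.7]
eef_rot: [0.571, 0.417, 0.571, -0.417]
contact_force: [-0.1, -0.4, -4.2]
width: 62.9
```

```bash
python3 - <<'E'
from fit import *
s,R=st()
E
```

```text
t 8.6 pos [561.9 -43.1 231.7] q [-0.22  0.26  1.82 -0.    1.05  1.05] F [-0.1 -0.4 -4.2] M [0.01 0.01 0.01] w 62.9 zyaw -1.2616 tilt [ 0. -0. -1.]
```

The skirt is past the rim top with no contact force. I'll go the rest of the way.

Call:
arm_command --increments '[{"tx": 0.1,"ty": 0,"tz": 0,"turn": 0,"hand": 5.5},{"tx": 0.2,"ty": 0,"tz": 0,"turn": 0,"hand": 5.5},{"tx": 0.3,"ty": 0,"tz": 0,"turn": 0,"hand": 5.5},{"tx": 0.4,"ty": 0,"tz": 0,"turn": 0,"hand": 5.5},{"tx": 0.4,"ty": 0,"tz": 0,"turn": 0,"hand": 5.5},{"tx": 0.4,"ty": 0,"tz": 0,"turn": 0,"hand": 5.5}]'

```text
time: 9.2
position: [561.9, -43.1, 227.6]
eef_rot: [0.571, 0.417, 0.571, -0.417]
contact_force: [0.2, -0.4, -3.7]
width: 63.0
```

```bash
python3 - <<'E'
from fit import *
s,R=st()
E
```

```text
t 9.2 pos [561.9 -43.1 227.6] q [-0.22  0.27  1.82  0.    1.05  1.05] F [ 0.2 -0.4 -3.7] M [ 0.02  0.03 -0.  ] w 63.0 zyaw -1.2616 tilt [-0.  0. -1.]
```

Call:
arm_command --increments '[{"tx": 0.06,"ty": 0,"tz": 0,"turn": 0,"hand": 5.5},{"tx": 0.12,"ty": 0,"tz": 0,"turn": 0,"hand": 5.5},{"tx": 0.15,"ty": 0,"tz": 0,"turn": 0,"hand": 5.5},{"tx": 0.15,"ty": 0,"tz": 0,"turn": 0,"hand": 5.5}]'

```text
time: 9.6
position: [562.0, -43.1, 227.1]
eef_rot: [0.571, 0.417, 0.571, -0.417]
contact_force: [-5.1, 0.5, 5.0]
width: 63.2
```

It touches at TCP height 227.1, where the seat was expected. I'll release and back off straight up.

Call:
arm_command --increments '[{"tx": 0.1,"ty": 0,"tz": 0,"turn": 0,"hand": 6.4},{"tx": 0.05,"ty": 0,"tz": 0,"turn": 0,"hand": 6.8},{"tx": 0,"ty": 0,"tz": 0,"turn": 0,"hand": 7.4},{"tx": 0,"ty": 0,"tz": 0,"turn": 0,"hand": 8.0},{"tx": 0,"ty": 0,"tz": 0,"turn": 0,"hand": 8.5},{"tx": 0,"ty": 0,"tz": 0,"turn": 0,"hand": 8.5},{"tx": -1,"ty": 0,"tz": 0,"turn": 0,"hand": 8.5},{"tx": -3,"ty": 0,"tz": 0,"turn": 0,"hand": 8.5},{"tx": -6,"ty": 0,"tz": 0,"turn": 0,"hand": 8.5},{"tx": -10,"ty": 0,"tz": 0,"turn": 0,"hand": 8.5},{"tx": -14,"ty": 0,"tz": 0,"turn": 0,"hand": 8.5},{"tx": -18,"ty": 0,"tz": 0,"turn": 0,"hand": 8.5},{"tx": -20,"ty": 0,"tz": 0,"turn": 0,"hand": 8.5},{"tx": -20,"ty": 0,"tz": 0,"turn": 0,"hand": 8.5},{"tx": -20,"ty": 0,"tz": 0,"turn": 0,"hand": 8.5}]'

```text
time: 11.1
position: [561.7, -43.1, 426.5]
eef_rot: [0.571, 0.417, 0.571, -0.417]
contact_force: [0.9, 1.0, -0.2]
width: 85.1
```

```bash
python3 - <<'E'
from fit import *
s,R=st()
c=snap('wrist','w6');W=cloud(c)
m=comp(W,c['img'],(564,-41),75,100);P=W[m];x,f,a=fitpoly(P[:,:2],np.array((564,-41,.31)));print(m.sum(),x.round(4),f,a)
Q=inhand(c,s,R,0,x[:2],x[2])
b=Q[(np.abs(Q[:,1])>27)&(np.abs(Q[:,1])<31)&(Q[:,0]>-76)&(Q[:,0]<56)&(np.abs(Q[:,2]-80)<8)]
k,*_=np.linalg.lstsq(np.c_[b[:,:2],np.ones(len(b))],b[:,2],rcond=None);print('ledge plane (expect 80)',k)
b=Q[(np.abs(Q[:,1])<50)&(np.abs(Q[:,0])<90)]
# board height
bb=Q[(np.abs(Q[:,1])>36)&(np.abs(Q[:,1])<46)&(np.abs(Q[:,0])<90)];print('board z',np.median(bb[:,2]))
E
```

```text
t 11.1 pos [561.7 -43.1 426.5] q [-0.22  0.06  1.66 -0.    1.42  1.05] F [ 0.9  1.  -0.2] M [0.05 0.01 0.02] w 85.1 zyaw -1.2616 tilt [ 0.001 -0.    -1.   ]
3732 [ 5.651721e+02 -4.180970e+01  3.108000e-01] 95.88 9788.64
ledge plane (expect 80) [-2.89519471e-04  7.40145528e-05  7.99303603e+01]
board z 294.9076142691335
```

View pics/w6.png

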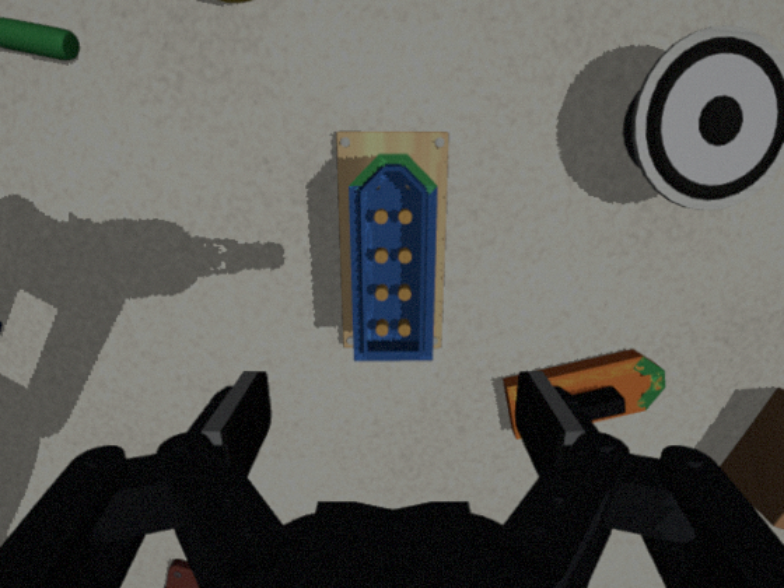

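The wrist view shows the blue tray at (394,260) sitting square on the board, nose up at (395,165). The ledge is at 79.9 mm (80 expected) with no tilt, so it is home. Now to the lid at about (585,395).

Call:
arm_command --increments '[{"tx": 0,"ty": -2,"tz": 3,"turn": 6,"hand": 5.5},{"tx": 0,"ty": -4,"tz": 6,"turn": 14,"hand": 5.5},{"tx": 0,"ty": -7,"tz": 9.5,"turn": 22,"hand": 5.5},{"tx": 0,"ty": -10,"tz": 13,"turn": 30,"hand": 5.5},{"tx": 1,"ty": -12.5,"tz": 16,"turn": 38,"hand": 5.5},{"tx": 2,"ty": -14,"tz": 18.5,"turn": 46,"hand": 5.5},{"tx": 2,"ty": -15,"tz": 19.7,"turn": 54,"hand": 5.5},{"tx": 2,"ty": -15,"tz": 19.7,"turn": 62,"hand": 5.5},{"tx": 2,"ty": -15,"tz": 19.7,"turn": 70,"hand": 5.5},{"tx": 2,"ty": -15,"tz": 19.7,"turn": 75,"hand": 5.5},{"tx": 2,"ty": -15,"tz": 19.7,"turn": 76.7,"hand": 5.5},{"tx": 2,"ty": -15,"tz": 19.7,"turn": 76.7,"hand": 5.5},{"tx": 2,"ty": -15,"tz": 19.7,"turn": 76.7,"hand": 5.5}]'

```text
time: 12.45
position: [478.8, -276.2, 405.3]
eef_rot: [-0.189, -0.681, -0.19, 0.682]
contact_force: [0.0, -0.4, 0.1]
width: 54.9
```

```bash
python3 - <<'E'
from fit import *
s,R=st()
c=snap('wrist','w7');W=cloud(c)
for zl in(8,15):
    m=comp(W,c['img'],(479,-276),zl,26);P=W[m];x,f,a=fitpoly(P[:,:2],np.array((479,-276,-1.03)));print(m.sum(),x.round(4),f,a,np.percentile(P[:,2],[5,50,95]))
m=comp(W,c['img'],(479,-276),40,60);P=W[m];print('bar',m.sum(),cv2.minAreaRect(P[:,:2].astype(np.float32)),np.percentile(P[:,2],50))
yaw=x[2]; mid=P[:,:2]-x[:2]; print('bar in lid',[np.percentile(mid@v,[1,99]).round(1) for v in (np.array([np.cos(yaw),np.sin(yaw)]),np.array([-np.sin(yaw),np.cos(yaw)]))])
g=x[:2]-5*np.array([np.cos(yaw),np.sin(yaw)]);d=g-s['position'][:2]
zy=float(np.arctan2(R[1,2],R[0,2]))
print('ty,tz cm',d@R[:2,1]/10,d@R[:2,2]/10,'turn',-np.degrees(yaw-np.pi/2-zy))
E
```

```text
t 12.45 pos [ 478.8 -276.2  405.3] q [-0.67  0.05  1.72 -0.    1.38  1.93] F [ 0.  -0.4  0.1] M [-0.01  0.    0.02] w 54.9 zyaw -2.5984 tilt [-0.001  0.001 -1.   ]
5823 [ 481.228  -276.7561   -1.0238] 54.720000000000006 9833.76 [17.6102543  18.8480658  20.11973229]
5823 [ 481.228  -276.7561   -1.0238] 54.720000000000006 9833.76 [17.6102543  18.8480658  20.11973229]
bar 997 ((476.1938171386719, -268.0775451660156), (17.582746505737305, 69.98982238769531), 31.483139038085938) 46.65446826657677
bar in lid [array([-44.2,  24.7]), array([-8.6,  8.9])]
ty,tz cm -0.3289656127403878 -0.1745176166179311 turn -0.21695264985800125
```

View pics/w7.png

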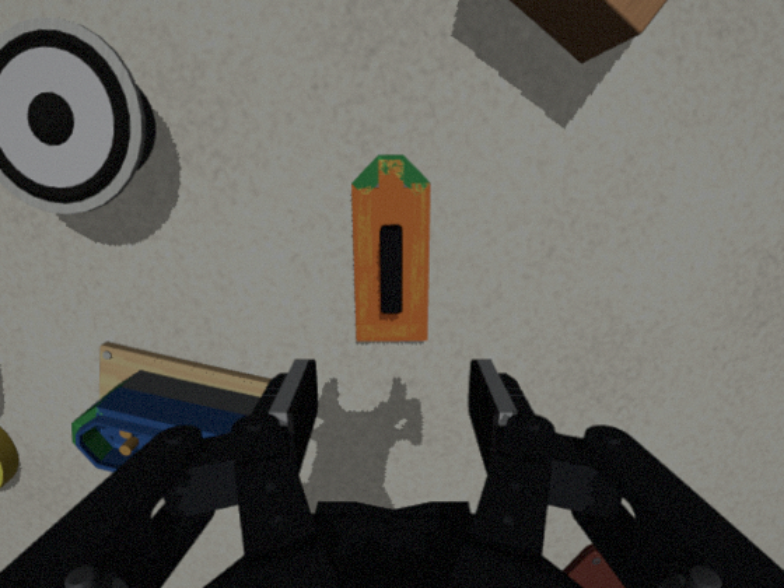

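The lid is at (392,250), nose up at (392,160), with the bar at (391,270). The bar's fitted extents match the drawing (x from -44 to 25 mm, width 17.5 mm, top 46.7 mm). I'll grasp it at x = -5.

Call:
arm_command --increments '[{"tx": 4,"ty": -0.33,"tz": -0.17,"turn": -0.2,"hand": 5.0},{"tx": 8,"ty": -0.33,"tz": -0.17,"turn": -0.2,"hand": 4.5},{"tx": 12,"ty": -0.33,"tz": -0.17,"turn": -0.2,"hand": 4.5},{"tx": 15,"ty": -0.33,"tz": -0.17,"turn": -0.2,"hand": 4.5},{"tx": 18,"ty": -0.33,"tz": -0.17,"turn": -0.2,"hand": 4.5},{"tx": 20,"ty": -0.33,"tz": -0.17,"turn": -0.2,"hand": 4.5},{"tx": 20.8,"ty": -0.33,"tz": -0.17,"turn": -0.2,"hand": 4.5},{"tx": 20.8,"ty": -0.33,"tz": -0.17,"turn": -0.2,"hand": 4.5},{"tx": 20.8,"ty": -0.33,"tz": -0.17,"turn": -0.2,"hand": 3.5},{"tx": 20.8,"ty": -0.33,"tz": -0.17,"turn": -0.2,"hand": 2.6},{"tx": 20.8,"ty": -0.33,"tz": -0.17,"turn": -0.2,"hand": 2.0},{"tx": 20.8,"ty": -0.33,"tz": -0.17,"turn": -0.2,"hand": 1.5},{"tx": 20.8,"ty": -0.33,"tz": -0.17,"turn": -0.2,"hand": 1.0},{"tx": 20.8,"ty": -0.33,"tz": -0.17,"turn": -0.2,"hand": 1.0},{"tx": 20.8,"ty": -0.33,"tz": -0.17,"turn": -0.2,"hand": 1.0}]' --squeeze 45

```text
time: 14.0
position: [479.3, -273.2, 199.7]
eef_rot: [0.191, 0.682, 0.19, -0.681]
contact_force: [-0.5, 0.7, 5.7]
width: 17.0
```

```bash
python3 - <<'E'
from fit import *
s,R=st()
E
```

```text
t 14.0 pos [ 479.3 -273.2  199.7] q [-0.66  0.29  1.86 -0.    0.98  1.94] F [-0.5  0.7  5.7] M [ 0.08  0.13 -0.01] w 17.0 zyaw -2.5967 tilt [ 0.002 -0.002 -1.   ]
```

Call:
arm_command --increments '[{"tx": -0.5,"ty": 0,"tz": 0,"turn": 0,"hand": 1.0},{"tx": -1.5,"ty": 0,"tz": 0,"turn": 0,"hand": 1.0},{"tx": -4,"ty": 0,"tz": 0,"turn": 0,"hand": 1.0},{"tx": -8,"ty": 0,"tz": 0,"turn": 0,"hand": 1.0},{"tx": -12,"ty": 0,"tz": -1,"turn": -3,"hand": 1.0},{"tx": -16,"ty": 0.2,"tz": -2.5,"turn": -9,"hand": 1.0},{"tx": -20,"ty": 0.4,"tz": -4.5,"turn": -16,"hand": 1.0},{"tx": -23,"ty": 0.6,"tz": -7,"turn": -23,"hand": 1.0},{"tx": -25,"ty": 0.9,"tz": -9.5,"turn": -30,"hand": 1.0},{"tx": -25,"ty": 1.1,"tz": -12,"turn": -37,"hand": 1.0},{"tx": -25,"ty": 1.3,"tz": -14,"turn": -44,"hand": 1.0},{"tx": -25,"ty": 1.5,"tz": -16,"turn": -51,"hand": 1.0},{"tx": -25,"ty": 1.6,"tz": -17.2,"turn": -58,"hand": 1.0},{"tx": -25,"ty": 1.6,"tz": -17.8,"turn": -65,"hand": 1.0},{"tx": -25,"ty": 1.6,"tz": -17.8,"turn": -71,"hand": 1.0},{"tx": -25,"ty": 1.6,"tz": -17.8,"turn": -75,"hand": 1.0},{"tx": -25,"ty": 1.6,"tz": -17.8,"turn": -76.6,"hand": 1.0},{"tx": -25,"ty": 1.6,"tz": -17.8,"turn": -76.6,"hand": 1.0},{"tx": -25,"ty": 1.6,"tz": -17.8,"turn": -76.6,"hand": 1.0},{"tx": -25,"ty": 1.6,"tz": -17.8,"turn": -76.6,"hand": 1.0}]'

```text
time: 16.0
position: [639.1, -194.2, 448.3]
eef_rot: [0.571, 0.417, 0.571, -0.417]
contact_force: [1.0, 0.7, -2.8]
width: 17.4
```

```bash
python3 - <<'E'
from fit import *
s,R=st()
c=snap('wrist','w8');W=cloud(c)
m=comp(W,c['img'],(565,-42),75,100);P=W[m];x,f,a=fitpoly(P[:,:2],np.array((565,-42,.311)));print('tray',m.sum(),x.round(4),f,a,np.percentile(P[:,2],[5,50,95]))
yaw=float(np.arctan2(R[1,2],R[0,2]))+np.pi/2; p=s['position']
Q=inhand(c,s,R,p[2],p[:2],yaw)
# lid flat top at about -180.5 from tcp ; underside -199.7
L=Q[(np.abs(Q[:,0])<105)&(np.abs(Q[:,1])<50)&(np.abs(Q[:,2]+180.5)<8)]
b=L[(np.abs(L[:,1])<29)&(np.abs(L[:,1])>14)&(L[:,0]>0)&(L[:,0]<56)]
k,*_=np.linalg.lstsq(np.c_[b[:,:2],np.ones(len(b))],b[:,2],rcond=None);print('lid top plane',k,len(b))
xs=range(15,60,6)
lo=[];hi=[]
for xx in xs:
    t=L[np.abs(L[:,0]-xx)<3];a,bb=np.percentile(t[:,1],[.5,99.5]);lo.append(a);hi.append(bb)
print(np.round(lo,1),np.round(hi,1),np.polyfit(xs,lo,1)[0],np.polyfit(xs,hi,1)[0])
nx=np.mean([np.percentile(L[np.abs(L[:,1]-y)<2][:,0],99.5) for y in(-6,-2,2,6)]);ox,oy=nx-80,(np.mean(lo)+np.mean(hi))/2
print('lid in tool',ox,oy)
sy=x[2];tcp=x[:2]-np.array([ox*np.cos(sy)-oy*np.sin(sy),ox*np.sin(sy)+oy*np.cos(sy)]);d=tcp-p[:2]
print('tcp',tcp,'ty,tz',d@R[:2,1]/10,d@R[:2,2]/10,'turn',-np.degrees(sy-yaw))
E
```

```text
t 16.0 pos [ 639.1 -194.2  448.3] q [-0.41  0.3   1.35  0.    1.49  0.85] F [ 1.   0.7 -2.8] M [-0.01 -0.02 -0.05] w 17.4 zyaw -1.261 tilt [-0.  0. -1.]
tray 3672 [ 5.650284e+02 -4.141980e+01  3.047000e-01] 276.84000000000003 10054.16 [76.42375678 80.25363264 87.56873327]
lid top plane [-2.92185460e-04 -6.46294711e-04 -1.80971486e+02] 5811
[-31.2 -31.  -31.2 -31.2 -31.  -31.1 -31.  -30.7] [32.5 32.4 32.5 32.5 32.4 32.3 32.5 32.6] 0.008088643874998188 0.0006458337851465944
lid in tool 4.866601476739191 0.7123408941951812
tcp [560.59977314 -43.5594123 ] ty,tz -2.8871011835582108 -16.73742883253249 turn 0.2916604041321553
```

View pics/w8.png

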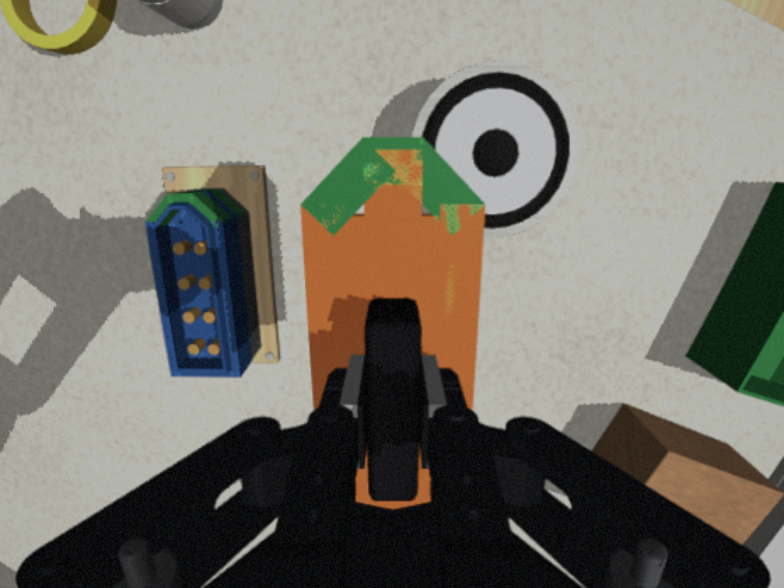

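The lid is held level, nose up at (393,140), and the seated tray is at left (197,285). The tray-in-picture estimate and the TCP pose where the tray was released agree within 0.5 mm. I'll move over it and down to a staging height.

Call:
arm_command --increments '[{"tx": 0,"ty": -0.3,"tz": -1.5,"turn": 0,"hand": 1.0},{"tx": 0,"ty": -0.7,"tz": -4,"turn": 0,"hand": 1.0},{"tx": 0,"ty": -1.2,"tz": -7,"turn": 0,"hand": 1.0},{"tx": 0,"ty": -1.7,"tz": -10,"turn": 0,"hand": 1.0},{"tx": 1,"ty": -2.3,"tz": -13,"turn": 0,"hand": 1.0},{"tx": 3,"ty": -2.7,"tz": -15.5,"turn": 0,"hand": 1.0},{"tx": 5.5,"ty": -2.89,"tz": -16.75,"turn": 0,"hand": 1.0},{"tx": 8.5,"ty": -2.89,"tz": -16.75,"turn": 0,"hand": 1.0},{"tx": 11.5,"ty": -2.89,"tz": -16.75,"turn": 0,"hand": 1.0},{"tx": 13.5,"ty": -2.89,"tz": -16.75,"turn": 0,"hand": 1.0},{"tx": 14.8,"ty": -2.89,"tz": -16.75,"turn": 0,"hand": 1.0},{"tx": 15.2,"ty": -2.89,"tz": -16.75,"turn": 0,"hand": 1.0},{"tx": 15.2,"ty": -2.89,"tz": -16.75,"turn": 0,"hand": 1.0},{"tx": 15.2,"ty": -2.89,"tz": -16.75,"turn": 0,"hand": 1.0},{"tx": 15.2,"ty": -2.89,"tz": -16.75,"turn": 0,"hand": 1.0}]'

```text
time: 17.55
position: [561.1, -43.7, 297.7]
eef_rot: [0.572, 0.417, 0.571, -0.416]
contact_force: [-0.7, -0.0, -1.8]
width: 16.9
```

```bash
python3 - <<'E'
from fit import *
s,R=st()
c=snap('scene','scene9')
i=c['img'][150:290,200:360,::-1];cv2.imwrite('pics/crop9.png',cv2.resize(i,(686,600),interpolation=cv2.INTER_CUBIC))
E
```

```text
t 17.55 pos [561.1 -43.7 297.7] q [-0.22  0.17  1.79  0.    1.17  1.04] F [-0.7 -0.  -1.8] M [-0.01 -0.03 -0.03] w 16.9 zyaw -1.26 tilt [ 0.002 -0.001 -1.   ]
```

View pics/crop9.png

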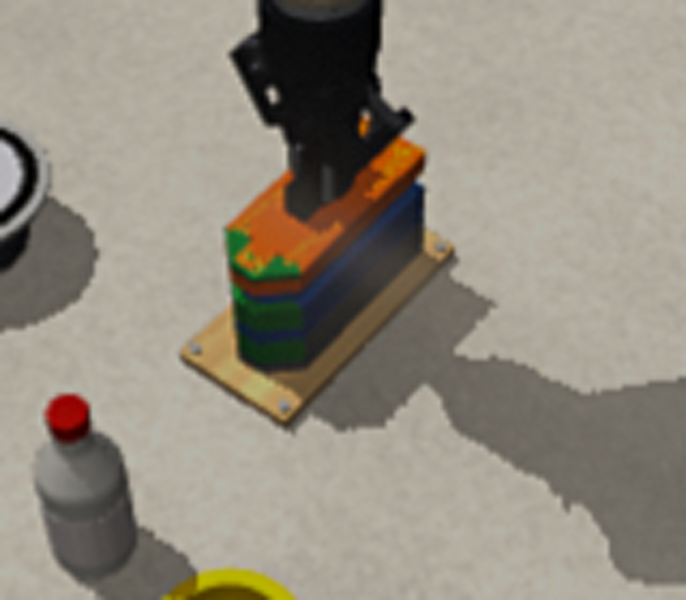

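The lid at (325,220) is above the blue tray with the noses aligned. Lowering.

Call:
arm_command --increments '[{"tx": 0,"ty": 0,"tz": 0,"turn": 0,"hand": 1.0},{"tx": 0.3,"ty": 0,"tz": 0,"turn": 0,"hand": 1.0},{"tx": 0.5,"ty": 0,"tz": 0,"turn": 0,"hand": 1.0},{"tx": 0.7,"ty": 0,"tz": 0,"turn": 0,"hand": 1.0},{"tx": 0.9,"ty": 0,"tz": 0,"turn": 0,"hand": 1.0},{"tx": 1.1,"ty": 0,"tz": 0,"turn": 0,"hand": 1.0},{"tx": 1.2,"ty": 0,"tz": 0,"turn": 0,"hand": 1.0},{"tx": 1.2,"ty": 0,"tz": 0,"turn": 0,"hand": 1.0},{"tx": 1.2,"ty": 0,"tz": 0,"turn": 0,"hand": 1.0}]'

```text
time: 18.5
position: [560.5, -43.5, 284.2]
eef_rot: [0.571, 0.417, 0.571, -0.417]
contact_force: [0.0, -0.3, -2.4]
width: 17.2
```

No contact at underside height about 84, so it is engaged over the rim. Continuing.

Call:
arm_command --increments '[{"tx": 0.1,"ty": 0,"tz": 0,"turn": 0,"hand": 1.0},{"tx": 0.2,"ty": 0,"tz": 0,"turn": 0,"hand": 1.0},{"tx": 0.3,"ty": 0,"tz": 0,"turn": 0,"hand": 1.0},{"tx": 0.35,"ty": 0,"tz": 0,"turn": 0,"hand": 1.0},{"tx": 0.35,"ty": 0,"tz": 0,"turn": 0,"hand": 1.0},{"tx": 0.35,"ty": 0,"tz": 0,"turn": 0,"hand": 1.0}]'

```text
time: 19.1
position: [560.5, -43.5, 280.7]
eef_rot: [0.571, 0.417, 0.571, -0.417]
contact_force: [0.1, -0.0, -1.5]
width: 17.0
```

Call:
arm_command --increments '[{"tx": 0.05,"ty": 0,"tz": 0,"turn": 0,"hand": 1.0},{"tx": 0.1,"ty": 0,"tz": 0,"turn": 0,"hand": 1.0},{"tx": 0.15,"ty": 0,"tz": 0,"turn": 0,"hand": 1.0},{"tx": 0.15,"ty": 0,"tz": 0,"turn": 0,"hand": 1.0}]'

```text
time: 19.5
position: [560.5, -43.5, 279.7]
eef_rot: [0.571, 0.417, 0.571, -0.417]
contact_force: [-2.9, 0.2, 3.3]
width: 17.4
```

Contact at 279.7, where 280 was expected. Releasing and retreating.

Call:
arm_command --increments '[{"tx": 0.05,"ty": 0,"tz": 0,"turn": 0,"hand": 1.8},{"tx": 0,"ty": 0,"tz": 0,"turn": 0,"hand": 2.2},{"tx": 0,"ty": 0,"tz": 0,"turn": 0,"hand": 3.0},{"tx": 0,"ty": 0,"tz": 0,"turn": 0,"hand": 4.0},{"tx": 0,"ty": 0,"tz": 0,"turn": 0,"hand": 4.5},{"tx": 0,"ty": 0,"tz": 0,"turn": 0,"hand": 4.5},{"tx": -1,"ty": 0,"tz": 0,"turn": 0,"hand": 4.5},{"tx": -3,"ty": 0,"tz": 0,"turn": 0,"hand": 4.5},{"tx": -6,"ty": 0,"tz": 0,"turn": 0,"hand": 4.5},{"tx": -10,"ty": 0,"tz": 0,"turn": 0,"hand": 4.5},{"tx": -14,"ty": 0,"tz": 0,"turn": 0,"hand": 4.5},{"tx": -17,"ty": 0,"tz": 0,"turn": 0,"hand": 4.5},{"tx": -18,"ty": 0,"tz": 0,"turn": 0,"hand": 4.5},{"tx": -18,"ty": 0,"tz": 0,"turn": 0,"hand": 4.5},{"tx": -18,"ty": 0,"tz": 0,"turn": 0,"hand": 4.5}]'

```text
time: 21.0
position: [560.1, -43.4, 457.8]
eef_rot: [0.571, 0.416, 0.572, -0.417]
contact_force: [0.0, 0.2, -0.5]
width: 44.8
```

```bash
python3 - <<'E'
from fit import *
s,R=st()
c=snap('wrist','w10');W=cloud(c);e=snap('scene','scene10')
m=comp(W,c['img'],(565,-42),94,104);P=W[m];x,f,a=fitpoly(P[:,:2],np.array((565,-42,.311)));print('lid',m.sum(),x.round(4),f,a)
Q=inhand(c,s,R,0,x[:2],x[2])
b=Q[(np.abs(Q[:,1])<29)&(np.abs(Q[:,1])>14)&(Q[:,0]>-76)&(Q[:,0]<56)&(np.abs(Q[:,2]-99)<6)]
k,*_=np.linalg.lstsq(np.c_[b[:,:2],np.ones(len(b))],b[:,2],rcond=None);print('lid top plane (expect 99)',k)
i=e['img'][150:290,200:360,::-1];cv2.imwrite('pics/crop10.png',cv2.resize(i,(686,600),interpolation=cv2.INTER_CUBIC))
E
```

```text
t 21.0 pos [560.1 -43.4 457.8] q [-0.22  0.04  1.63  0.    1.48  1.04] F [ 0.   0.2 -0.5] M [-0.03  0.02 -0.03] w 44.8 zyaw -1.2599 tilt [-0.002  0.    -1.   ]
lid 6784 [ 5.655235e+02 -4.156420e+01  3.121000e-01] 54.32000000000001 9782.16
lid top plane (expect 99) [-8.86900851e-04  3.57251886e-05  9.89504038e+01]
```

View pics/w10.png

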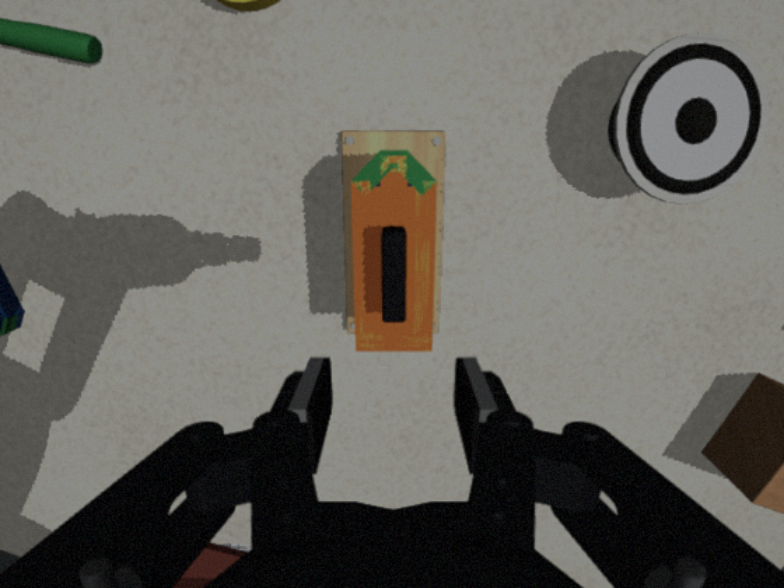

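View pics/crop10.png

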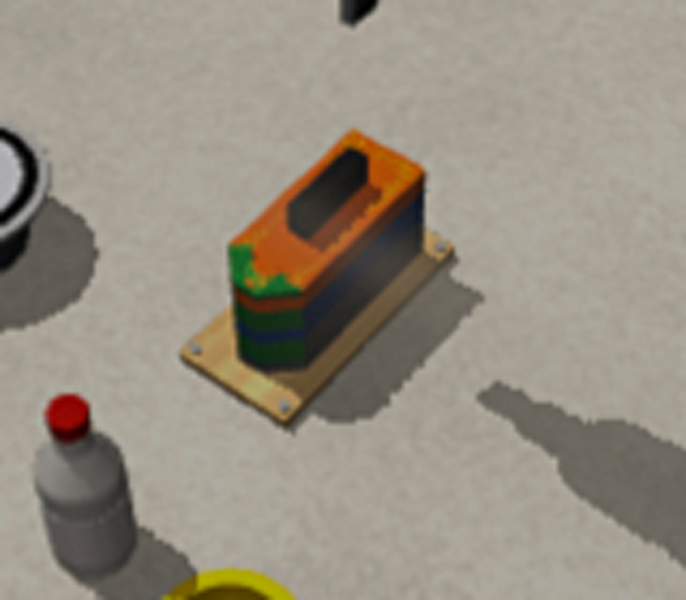

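The stack is closed and flush. The lid is at (394,250) in the wrist view, its top plane is at 98.95 mm (99 expected) and level, and its pose is within 1 mm of the tray. Handing in.

```bash
python3 -c "
from cell import ctrl
print(ctrl.finish_job())"
```

```text
the job is handed in; nothing more can be done
None
```

The kit is closed up and handed in at about 21 s of the 61 s allowed. The blue tray is seated on the grey tray and the orange lid is on the blue tray, with all cut corners lined up. No verdict is reported, so this rests on my own checks:

- **Blue tray:** after release its ledge measured 79.9 mm high (80 expected) and level. It was within about 1 mm sideways of the grey tray and at the same heading.
- **Lid:** after release its top measured 98.95 mm high (99 expected) and level. It was within about 0.5 mm of the tray, and within 0.002 rad in heading.
- **Robot:** the gripper is open and about 180 mm above the stack. Contact force while setting down stayed under about 8 N, and I did not drop or noticeably tip anything.
- **Bystanders:** I saw none disturbed in the pictures, but did not measure their positions afterwards.

- **Camera disagreement:** repeat views of the same part differed by 1–2 mm, and the last view of the seated tray differed by 0.006 rad in heading. Both are within the play, and the skirts dropped home without resistance.
- **Refused move:** the first move call was rejected for missing keys; nothing moved.

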